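# Start and tighten an engine's oil filler cap

## Robot

A 7-joint arm with a two-finger parallel gripper is mounted at the origin on the work surface. World frame = base frame: x ahead of the robot, y to its left, z up, the work surface at z = 0. Lengths are in m, angles in rad, forces in N, time in s.
With the tool pointing down it reaches from about 0.425 to 0.875 m from the base axis. Payload 4.7 kg.
Tool frame: the origin (TCP) lies on the mounting face of the last link; the fingertips stand 182 mm ahead of it and the grasp point (between the pads) lies 164 mm ahead of it; x points along the fingers, y is the direction in which the jaws open and shut, and the axes are right-handed (so a half turn about x gives the same grasp; the last joint's range is limited). The gripper opens to 87 mm and grips with 3 to 60 N. Pads are 19 mm wide; open, the fingers measure 117 mm over their backs; the gripper's body (75 mm by 190 mm) begins 51 mm behind the grasp point.
Start: joints at [1.279, 0.321, -0.07, 1.45, 0.023, 1.371, -0.057], TCP at [0.196, -0.62, 0.405] pointing down, gripper open.
Joint ranges: [-2.86, 2.86], [-0.3, 2.09], [-1.38, 1.24], [0.06, 2.45], [-1.56, 4.7], [0.09, 2.05], [-2.69, 2.69]. Speed limits (rad/s): [2.57, 2.57, 3.14, 3.14, 3.14, 3.14, 3.14].

## Interface

Orientations are given as a rotation vector (axis times angle).
In Python, from bench import monitor, get_image, ctrl gives the robot as it stands.
- The arm moves only by the shell command python3 -m creep 'ROWS' [FORCE]. ROWS is JSON, a list of rows, each a list of 7 numbers: the shift along the tool's x, y, z in mm, then the turn, a rotation vector about the tool's x, y, z in rad, then the finger opening in mm, from 0 to 87. A call has 1 to 5 rows; each row shifts and turns the commanded pose from where the row before left it, along the tool's axes as they then stand; what a row does not reach is not made up. A row lasts 1/10 s, in which the tool goes at most 50 mm and 8.59 degrees, less where a joint would pass 70% of its speed; a pose out of reach is approached as far as the arm can. A call is refused whole if a number of a shift passes 50 or a number of a turn 0.15, either way. A call with a gripper value outside its range is refused whole. The fingers move at their own pace and stop on an object; FORCE is the grip in N (left out, the last holds). Time passes only in rows, so rows that do not move let the fingers close. It gives the time, the measured TCP pose, the force and the opening at its end, in the units of the state.
- monitor.get_state(): the state, without advancing time (a new reading comes with each control period).
- get_image(name): name is "side" or "top" or "wrist"; returns a dict with "img" (400x640x3 uint8, red, green, blue), "mtx" (3x3 intrinsics, pixels), "D" ([k1, k2, p1, p2, k3] as OpenCV has them; the pictures are not rectified), "view" (4x4, takes a point from world to camera coordinates). Camera axes: x right, y up, looking along -z (the intrinsics and any distortion apply to the point x, -y, -z); pixel columns grow to the right and rows downward; lengths in m; the calibration is good to about 2 mm. A picture is of the moment at which its call begins. There is no depth.
- ctrl.close_job(): hands the job in, once; it reports no verdict.
The state is a dict: "time": time; "joint_positions": joint angles; "qd": joint speeds; "joint_torque": joint torques, N m; "position": TCP position; "tool_rot": TCP orientation; "ft_force": force on the tool from outside, world axes, zero at the start; "torque": the same for the moment, N m; "grip_width": opening from 0.0 (shut) to 1.0 (fully open).
Only numpy, scipy, OpenCV 4.12 (cv2) and the standard library are available. Lean on these libraries where they do the work, as an engineer would, in place of code of your own. Each camera call takes 0.05 s, during which the arm holds its last target.

## Task

Close the engine on the bench: set the oil filler cap squarely on the slanted filler neck with its grip bar lying level, turn it backwards (anticlockwise) until it drops into the thread, then screw it forward (clockwise) until it is fully home, and let go. Do not knock over the oil bottle standing on the bench.

Things in the scene. Friction and masses are not known exactly. Their poses are not given: they have to be found in the camera images.
- cap: Oil filler cap: black plastic, round, 57 mm across, 25.5 mm high, plus an upright grip bar across its top. Starts standing on its open mouth on the bench. Origin: centre of the mouth's plane (underside); z up through the cap, x along the bar, y across it. Inside, just above the mouth, four equal lugs, one every 90 degrees, engage the neck's thread. About 110 g.
- cap_grip (a point): Point in the cap's grip bar where it is well pinched, on the cap's axis 46.5 mm above its origin. The bar is 50 mm long (x), 16 mm thick (y: pinch along y) and 26 mm high, from 25.5 to 51.5 mm above the cap's origin. Axes as the cap's.
- filler_neck: Aluminium filler neck on the right (robot's view) of the fixed grey engine, leaning 32 degrees from vertical to the engine's front, about towards the robot. Origin: centre of its rim; z out along its axis; y level: the cap's bar lies level when along y, either way round. 36 mm thick, 4 mm conical lead-in, 46 mm over the four-start thread; 1.5 mm play all round inside the cap.
- thread_top (a point): On the neck's axis, 9 mm below the rim: the cap's origin is here when its lugs rest on the flat tops of the thread. With bar level they always do; turning forward is blocked there by stops. The entry lies 20 to 60 degrees back (anticlockwise seen from above the cap), differently each time, and is about 10 degrees wide. Push lightly along the axis (3 to 8 N) while turning back.
- thread_entry (a point): On the neck's axis, 17.5 mm below the rim: the cap's origin is here once it has dropped (8.5 mm) into the thread's entry. From here it sinks 5.2 mm per radian of forward (clockwise) turn, with about 1.5 mm of axial play, and must be let sink as it turns.
- thread_home (a point): On the neck's axis, 21.5 mm below the rim: the cap's origin is here when fully home, the rim touching the cap's inside. Reached after 45 to 60 degrees of forward turn from the entry; a hard stop ends the turn at about 70 degrees.
- oil_bottle: Grey plastic oil bottle with a black top, standing on the bench, 72 mm across, 190 mm tall. Origin: centre of its underside, z up.

How it is judged:
By the outcome, as a careful person would: the job done as asked, in the order asked, and still so for the second after the job is handed in, with the robot touching nothing.
It also fails if it takes over 51 s, if anything falls off the work surface, if the arm or the gripper's body presses on something with over 40 N, if the wrist force passes 120 N, or if a joint passes its speed limit or range.

## Working session

There is one attempt and no reset: what is moved stays moved. The work goes in short steps, Python scripts to look and compute and a shell command to move; the robot and the scene stay as the last step left them, time stands still between calls to the robot, and variables do not carry over. Pictures are saved under pics/ and viewed, and the job is handed in when it is done.

```bash
ls; mkdir -p pics; python3 - <<'E'
from bench import monitor,get_image
import cv2,json,numpy as np
s=monitor.get_state();print(s)
for n in("side","top","wrist"):
    d=get_image(n);cv2.imwrite(f"pics/a_{n}.png",d["img"][:,:,::-1]);np.savez(f"pics/a_{n}.npz",**{k:np.array(v) for k,v in d.items()})
    print(n,np.array(d["mtx"]).round(1).tolist(),d["D"],np.array(d["view"]).round(3).tolist())
E
```

```text
pics
{'time': 0.0, 'joint_positions': array([ 1.27905488,  0.32184465, -0.07007292,  1.45168679,  0.02264105,
        1.37078042, -0.05691702]), 'qd': array([-1.40318583e-05, -1.26603572e-03, -3.45833863e-04, -3.51662632e-04,
       -4.30056395e-04,  6.57793495e-04,  1.28658841e-03]), 'joint_torque': array([ 1.22344559e-04, -4.91285419e+01, -4.04483937e-01, -3.12528455e+01,
       -6.42550481e-02,  4.36899439e-02,  1.73968556e-04]), 'position': array([ 0.19560699, -0.61965668,  0.40364111]), 'tool_rot': array([ 2.05697672,  0.31907071, -2.05787966]), 'ft_force': array([-0.80940378, -0.07096164, -0.47156572]), 'torque': array([ 0.01993704,  0.0385658 , -0.07671684]), 'grip_width': 0.9993737393368889}
side [[404.7, 0.0, 319.8], [0.0, 404.7, 204.4], [0.0, 0.0, 1.0]] [-0.05083518  0.          0.          0.          0.        ] [[-0.861, -0.508, 0.006, 0.497], [0.361, -0.604, 0.71, -0.346], [-0.358, 0.614, 0.704, -0.768], [0.0, 0.0, 0.0, 1.0]]
top [[384.4, 0.0, 326.2], [0.0, 384.4, 192.8], [0.0, 0.0, 1.0]] [-0.08983902  0.          0.          0.          0.        ] [[-0.009, -1.0, -0.027, -0.008], [0.994, -0.012, 0.106, -0.592], [-0.106, -0.026, 0.994, -0.736], [0.0, 0.0, 0.0, 1.0]]
wrist [[277.6, 0.0, 324.0], [0.0, 277.6, 196.9], [0.0, 0.0, 1.0]] [-0.02807206  0.          0.          0.          0.        ] [[0.301, -0.954, -0.003, -0.649], [0.924, 0.293, -0.244, 0.031], [0.234, 0.071, 0.97, -0.389], [0.0, 0.0, 0.0, 1.0]]
```

View pics/a_side.png

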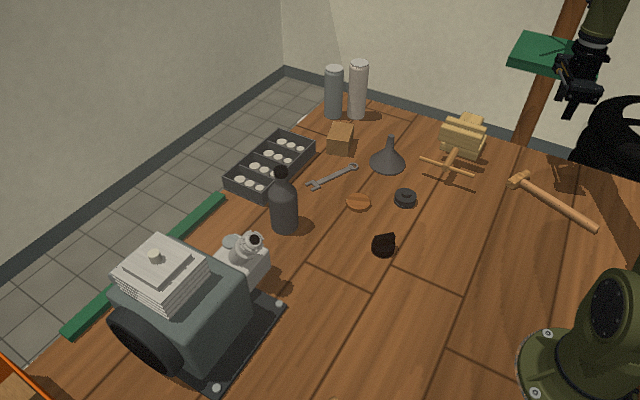

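View pics/a_top.png

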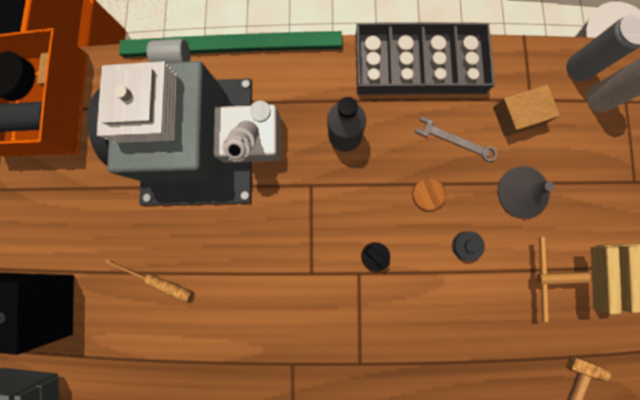

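View pics/a_wrist.png

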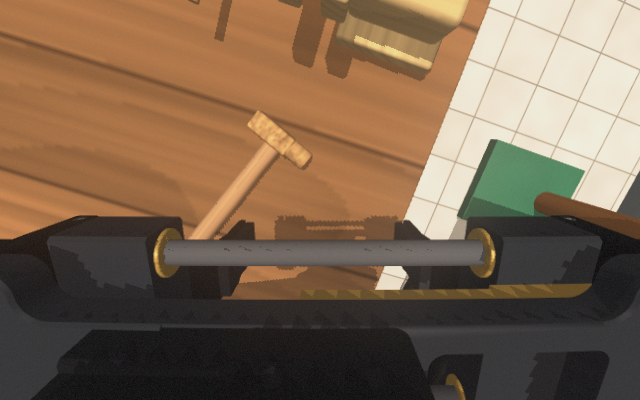

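The side view shows the cap at about (384,244), the neck rim at (255,240) and the bottle at (284,205). In the top view they are at (376,257), (235,150) and (347,125). Next I'll zoom in on each.

```bash
cat > h.py <<'E'
import numpy as np,cv2
from scipy.spatial.transform import Rotation as R
F=np.diag([1.,-1,-1])
def ray(d,px):
    K,D,V=[np.array(d[k],float) for k in("mtx","D","view")]
    n=cv2.undistortPoints(np.array(px,float).reshape(-1,1,2),K,D).reshape(-1,2)
    v=np.c_[n,np.ones(len(n))]@F
    Rm=V[:3,:3];o=-Rm.T@V[:3,3]
    w=v@Rm
    return o,w/np.linalg.norm(w,axis=1,keepdims=True)
def onz(d,px,z):
    o,w=ray(d,px);return o+w*((z-o[2])/w[:,2])[:,None]
def tri(d1,p1,d2,p2):
    o1,w1=ray(d1,[p1]);o2,w2=ray(d2,[p2]);w1=w1[0];w2=w2[0]
    A=np.c_[w1,-w2];t=np.linalg.lstsq(A,o2-o1,rcond=None)[0]
    a=o1+t[0]*w1;b=o2+t[1]*w2
    return (a+b)/2,np.linalg.norm(a-b)
def proj(d,P):
    K,D,V=[np.array(d[k],float) for k in("mtx","D","view")]
    P=np.atleast_2d(P);c=(P@V[:3,:3].T+V[:3,3])@F
    return cv2.projectPoints(c.reshape(-1,1,3),np.zeros(3),np.zeros(3),K,D)[0].reshape(-1,2)
def ld(n):return dict(np.load(f"pics/{n}.npz"))
def crop(d,x0,y0,x1,y1,s,out):
    im=d["img"][y0:y1,x0:x1,::-1];cv2.imwrite("pics/"+out,cv2.resize(im,None,fx=s,fy=s,interpolation=cv2.INTER_CUBIC))
E
python3 - <<'E'
from h import *
s=ld("a_side");t=ld("a_top")
a=lambda d,x0,y0,w,h,sc:cv2.resize(d["img"][y0:y0+h,x0:x0+w,::-1],(w*sc,h*sc),interpolation=cv2.INTER_CUBIC)
up=np.hstack([a(t,205,95,80,60,5)[:300],a(s,215,215,80,60,5)])
dn=np.hstack([a(t,340,230,80,60,5),a(s,345,215,80,60,5)])
im=np.vstack([up,dn]);cv2.imwrite("pics/crop1.png",np.clip(im.astype(float)*1.0,0,255).astype('uint8'))
g=dn.astype(float)*3;cv2.imwrite("pics/crop2.png",np.clip(g,0,255).astype('uint8'))
E
```

```text
(no output)
```

View pics/crop1.png

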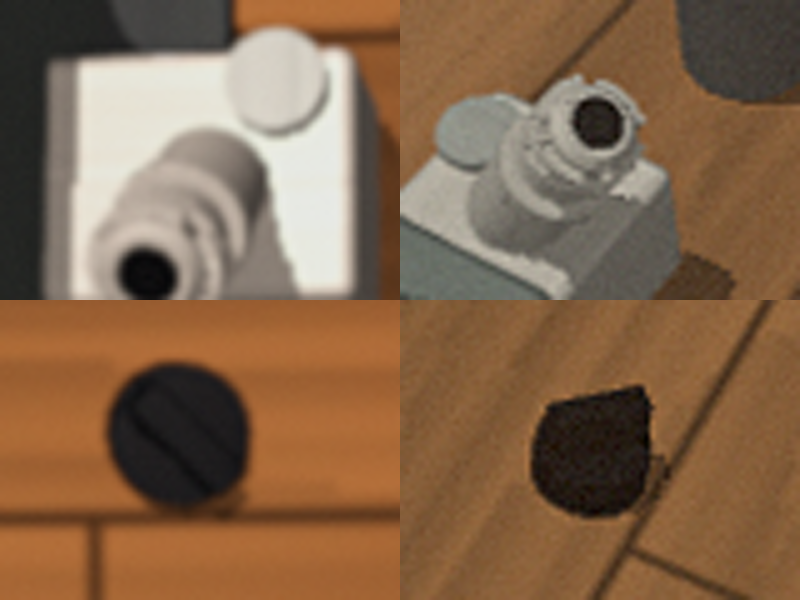

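View pics/crop2.png

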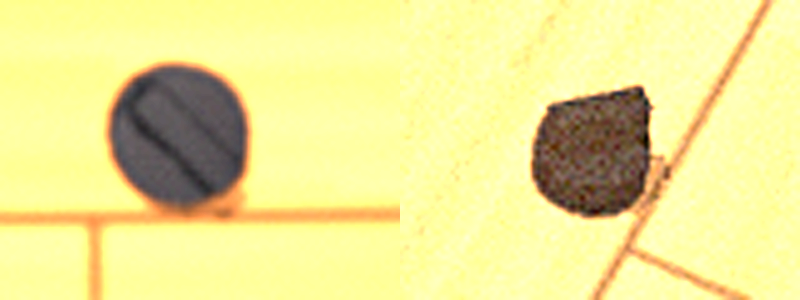

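```bash
python3 - <<'E'
from h import *
s=ld("a_side");t=ld("a_top")
def blob(d,x0,y0,x1,y1,th):
    g=d["img"][y0:y1,x0:x1].max(2);g=cv2.resize(g,None,fx=8,fy=8,interpolation=cv2.INTER_CUBIC)
    c,_=cv2.findContours((g<th).astype('uint8'),cv2.RETR_EXTERNAL,cv2.CHAIN_APPROX_NONE)
    c=max(c,key=cv2.contourArea);e=cv2.fitEllipse(c);f=lambda p:((np.array(p)+.5)/8-.5+[x0,y0])
    return f(c[:,0]),f(e[0]),np.array(e[1])/8,e[2]
for th in(60,75,90):
    ct,et,at,_=blob(t,222,138,246,162,th);cs,es,as_,_=blob(s,244,228,268,252,th)
    print(th,et,at,es,as_,tri(t,et,s,es))
for th in (65,80):
  c,e,a,_=blob(t,355,235,400,280,th);print("cap top",e,a,onz(t,[e],0.0255),onz(t,[c.min(0),c.max(0)],.0255))
  c2,e2,a2,_=blob(s,365,220,410,265,th);print("cap side",e2,a2)
# bar line ends at z=.0515 in top crop (two long edges)
p=np.array([[132,404-300],[208,492-300],[165,375-300],[245,462-300]])/5.+[340,230]
q=onz(t,p,.0515);print(q.round(4)); print(onz(t,p,.0255).round(4))
for i in(0,2):
    v=q[i+1]-q[i];print(np.degrees(np.arctan2(v[1],v[0])))
print("bottle",tri(t,(348,107),s,(281,172)))
st=t
E
```

```text
60 [234.07179451 149.74385262] [ 9.90781403 11.23163509] [254.12765217 239.12072754] [ 9.0185976  10.06312656] (array([0.64962828, 0.13437165, 0.17585865]), np.float64(0.001866300892450142))
75 [234.04966354 149.72023582] [10.34195042 11.69886398] [254.12841702 239.13288498] [ 9.35822105 10.41202641] (array([0.64964242, 0.13439803, 0.1758534 ]), np.float64(0.0019250472376468146))
90 [234.03640079 149.71673107] [10.79362965 12.12625504] [254.11801815 239.13779736] [ 9.64764118 10.69875622] (array([0.64964927, 0.1344203 , 0.17585635]), np.float64(0.001922663674671843))
cap top [375.45582008 256.92754173] [27.11211014 29.36541939] [[ 0.46414097 -0.11007384  0.0255    ]] [[ 0.49248599 -0.08279285  0.0255    ]
 [ 0.43391351 -0.1361448   0.0255    ]]
cap side [383.5169239  245.02349663] [23.75979614 27.47276306]
cap top [375.69095039 257.50964546] [27.28362083 31.8543396 ] [[ 0.46299214 -0.11051789  0.0255    ]] [[ 0.49298486 -0.08230493  0.0255    ]
 [ 0.43195113 -0.13659959  0.0255    ]]
cap side [384.19680023 245.32126427] [26.05221176 27.33983803]
[[ 0.4775 -0.0904  0.0515]
 [ 0.4438 -0.1188  0.0515]
 [ 0.4885 -0.1032  0.0515]
 [ 0.455  -0.1332  0.0515]]
[[ 0.4764 -0.0924  0.0255]
 [ 0.4415 -0.1218  0.0255]
 [ 0.4877 -0.1056  0.0255]
 [ 0.4531 -0.1367  0.0255]]
-139.84337511404522
-138.1233105726744
bottle (array([ 0.71638018, -0.05559527,  0.18173093]), np.float64(0.0033694215356909582))
```

```bash
python3 - <<'E'
from h import *
s=ld("a_side");t=ld("a_top")
b,e=tri(t,(246.5,132),s,(235.5,256.5));print("base",b,e)
r=np.array([.6496,.1344,.1758]);v=r-b;v/=np.linalg.norm(v);print(v,"tilt",np.degrees(np.arccos(v[2])),"az",np.degrees(np.arctan2(v[1],v[0])))
q=onz(t,[(246,84),(245,196),(146,198)],.015);print(q)
for i,j in((0,1),(1,2)):
    v=q[j]-q[i];print(np.degrees(np.arctan2(v[1],v[0])),np.linalg.norm(v))
# block edges: top view block white face corners
p=np.array([(45,60),(70,300),(350,48),(355,290)])/5+[205,95]
q=onz(t,p,.10);print(q,)
a=lambda d,x0,y0,w,h,sc:cv2.resize(d["img"][y0:y0+h,x0:x0+w,::-1],(w*sc,h*sc),interpolation=cv2.INTER_CUBIC)
cv2.imwrite("pics/c3.png",np.hstack([a(t,85,30,200,190,2),a(s,60,210,200,190,2)]))
E
```

```text
base [0.70718944 0.13717847 0.08438632] 0.0037433527695878467
[-0.53285368 -0.02570818  0.84581679] tilt 32.2404454825812 az -177.23783653052914
[[0.83036868 0.15633845 0.015     ]
 [0.58934902 0.15387031 0.015     ]
 [0.58743779 0.36662318 0.015     ]]
-179.41328777992882 0.2410322952800697
90.51469363697257 0.21276145076437256
[[0.75154878 0.19640279 0.1       ]
 [0.65822716 0.18391012 0.1       ]
 [0.75307949 0.07933213 0.1       ]
 [0.6600471  0.07659203 0.1       ]]
```

View pics/c3.png

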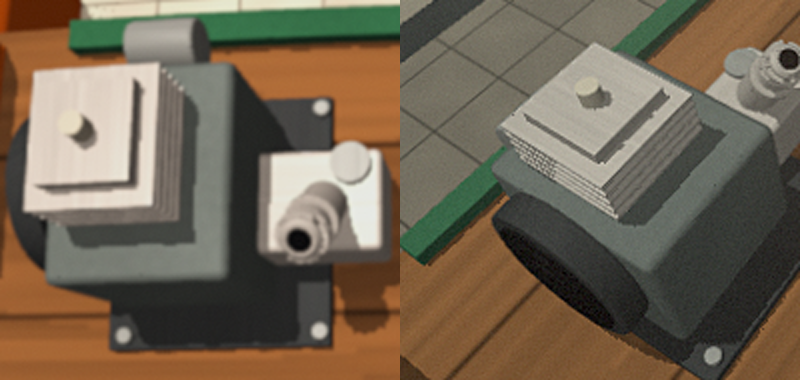

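```bash
python3 - <<'E'
from h import *
s=ld("a_side");t=ld("a_top")
print(ray(s,[(0,0)])[0],ray(t,[(0,0)])[0])
print(proj(s,[[.589,.154,.015],[.587,.367,.015],[.83,.156,.015]]))
T=lambda p,q:tri(t,(p[0]/2+85,p[1]/2+30),s,((q[0]-400)/2+60,q[1]/2+210))
print(T((228,278),(775,125)),T((228,278),(655,262)),T((235,65),(775,125)))
print(T((235,65),(598,45)))
print(T((48,280),(655,262)))
# bottle
print(tri(t,(348,107),s,(281,172)))
E
```

```text
[0.27823803 0.51472834 0.78390069] [ 0.51061723 -0.03377654  0.79459188]
[[278.87143693 304.09521606]
 [214.90386158 389.99663366]
 [195.04248001 259.02634405]]
(array([0.61994627, 0.19786524, 0.16206937]), np.float64(0.003330158966803891)) (array([ 0.68833727,  0.29314424, -0.03315699]), np.float64(0.07512416809246102)) (array([0.71935645, 0.18115611, 0.15734779]), np.float64(0.1734630984958059))
(array([0.8267074 , 0.20808635, 0.15674227]), np.float64(0.022008771620488893))
(array([0.6199844 , 0.35899695, 0.1645138 ]), np.float64(0.005156607146220866))
(array([ 0.71638018, -0.05559527,  0.18173093]), np.float64(0.0033694215356909582))
```

```bash
python3 - <<'E'
from h import *
from bench import monitor
s=monitor.get_state();M=R.from_rotvec(s["tool_rot"]).as_matrix();print(M.round(3))
print("y az",np.degrees(np.arctan2(M[1,1],M[0,1])), "arm az",np.degrees(np.arctan2(s["position"][1],s["position"][0])))
E
```

```text
[[-0.001  0.301 -0.954]
 [ 0.001 -0.954 -0.301]
 [-1.    -0.001  0.   ]]
y az -72.47611265828178 arm az -72.4793680406436
```

```bash
cat >> h.py <<'E'
def need(pos,Rt):
    from bench import monitor
    s=monitor.get_state();Rc=R.from_rotvec(s["tool_rot"])
    print("t",round(s["time"],2),"shift mm",(Rc.inv().apply(np.array(pos)-s["position"])*1e3).round(1),"turn",(Rc.inv()*R.from_matrix(Rt)).as_rotvec().round(4),"| F",s["ft_force"].round(1),"w",round(s["grip_width"]*87,1),"q",s["joint_positions"].round(2))
def down(az): # tool x down, y at azimuth az deg
    a=np.radians(az);x=np.array([0,0,-1.]);y=np.array([np.cos(a),np.sin(a),0]);return np.c_[x,y,np.cross(x,y)]
RIM=np.array([.6496,.1344,.1758]);AZ=-179.
def axis(az=None,tilt=32):
    a=np.radians(AZ if az is None else az);k=np.radians(tilt);return np.array([np.sin(k)*np.cos(a),np.sin(k)*np.sin(a),np.cos(k)])
def onneck(depth,turn=0,grip=.0465,lat=(0,0)):
    # depth: mm of cap origin below rim; turn deg anticlockwise(+) ; returns TCP pos,R
    n=axis();ny=np.cross([0,0,1.],n);ny/=np.linalg.norm(ny);nx=np.cross(ny,n) # away from robot, up
    y=nx; r=R.from_rotvec(n*np.radians(turn));y=r.apply(nx)
    y=y if y[0]>0 else -y
    x=-n;Rt=np.c_[x,y,np.cross(x,y)]
    return RIM+n*(-depth/1e3+grip+.164)+lat[0]*nx+lat[1]*ny,Rt
E
python3 - <<'E'
from h import *
need([.464,-.111,.32],down(-49))
print(onneck(-60),onneck(9))
E
```

```text
t 0.15 shift mm [  84.5 -404.2 -409.1] turn [-4.097e-01 -2.000e-04  1.500e-03] | F [0.2 0.  0.7] w 87.0 q [ 1.28  0.32 -0.07  1.45  0.02  1.37 -0.06]
(array([0.50627867, 0.13189832, 0.40519701]), array([[ 5.29838555e-01,  8.47918934e-01,  1.74524064e-02],
       [ 9.24836638e-03,  1.48004801e-02, -9.99847695e-01],
       [-8.48048096e-01,  5.29919264e-01, -1.73472348e-18]])) (array([0.54283753, 0.13253645, 0.34668169]), array([[ 5.29838555e-01,  8.47918934e-01,  1.74524064e-02],
       [ 9.24836638e-03,  1.48004801e-02, -9.99847695e-01],
       [-8.48048096e-01,  5.29919264e-01, -1.73472348e-18]]))
```

```bash
python3 -m creep '[[0,-30,-30,0,0,0,87],[0,-34,-34,0,0,0,87],[0,-34,-34,0,0,0,87],[0,-34,-34,0,0,0,87],[0,-34,-34,0,0,0,87]]' 15
```

```text
time: 0.65
position: [0.3046, -0.4096, 0.4045]
tool_rot: [2.056, 0.317, -2.057]
ft_force: [1.1, -0.4, -0.3]
grip_width: 0.997
```

```bash
python3 -m creep '[[0,-34,-34,0,0,0,87],[0,-34,-34,0,0,0,87],[0,-34,-34,0,0,0,87],[0,-34,-34,0,0,0,87],[5,-30,-34,0,0,0,87]]'; python3 -m creep '[[10,-30,-30,0,0,0,87],[20,-20,-20,0,0,0,87],[20,0,0,-0.14,0,0,87],[20,0,0,-0.14,0,0,87],[10,0,0,-0.13,0,0,87]]'; python3 - <<'E'
from h import *
need([.464,-.111,.32],down(-49))
E
```

```text
time: 1.15
position: [0.4167, -0.1999, 0.4003]
tool_rot: [2.057, 0.316, -2.055]
ft_force: [1.1, 0.2, 0.7]
grip_width: 1.001
time: 1.65
position: [0.4481, -0.1388, 0.3178]
tool_rot: [1.8, 0.682, -1.804]
ft_force: [-0.3, 0.2, -0.7]
grip_width: 1.004
t 1.65 shift mm [ -2.2 -10.3 -30.3] turn [0.0068 0.0015 0.0025] | F [-0.3  0.2 -0.7] w 87.3 q [ 0.79  0.03 -0.55  1.98  0.01  1.15 -0.61]
```

```bash
python3 -m creep '[[0,-5,-15,0,0,0,87],[0,-5,-15,0,0,0,87],[0,0,0,0,0,0,87],[0,0,0,0,0,0,87]]'; python3 - <<'E'
from h import *
from bench import get_image
need([.464,-.111,.32],down(-49))
d=get_image("wrist");np.savez("pics/b_wrist.npz",**d);cv2.imwrite("pics/b_wrist.png",d["img"][:,:,::-1])
E
```

```text
time: 2.05
position: [0.4646, -0.1124, 0.3196]
tool_rot: [1.804, 0.676, -1.806]
ft_force: [0.4, 0.3, 0.1]
grip_width: 0.998
t 2.05 shift mm [-0.4 -1.4 -0.4] turn [0.0009 0.0007 0.0001] | F [0.4 0.3 0.1] w 86.9 q [ 0.75  0.05 -0.58  1.96  0.03  1.15 -0.69]
```

View pics/b_wrist.png

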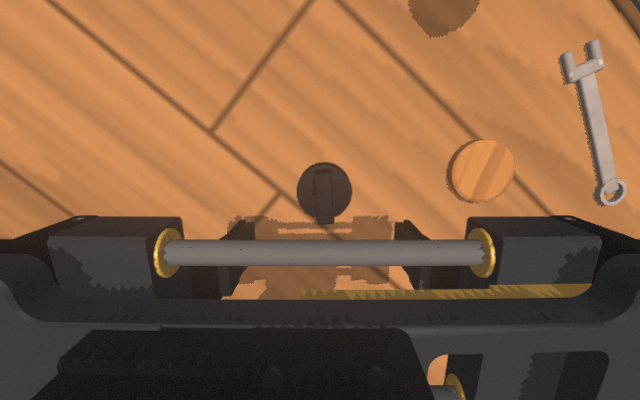

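```bash
python3 - <<'E'
from h import *
d=ld("b_wrist")
im=d["img"][150:235,285,::-1]
im=cv2.resize(d["img"][150:235,280:370,::-1],None,fx=7,fy=7,interpolation=cv2.INTER_CUBIC).astype(float)*2.5
cv2.imwrite("pics/c4.png",np.clip(im,0,255).astype('uint8'))
from bench import monitor
s=monitor.get_state();Rc=R.from_rotvec(s["tool_rot"]).as_matrix()
print(proj(d,s["position"]+Rc[:,0]*.164), proj(d,s["position"]+Rc[:,0]*.15+0), "cam",ray(d,[(0,0)])[0])
E
```

```text
[[325.36417729 249.1778604 ]] [[325.46761766 260.89210198]] cam [ 0.51375583 -0.06903539  0.29837397]
```

View pics/c4.png

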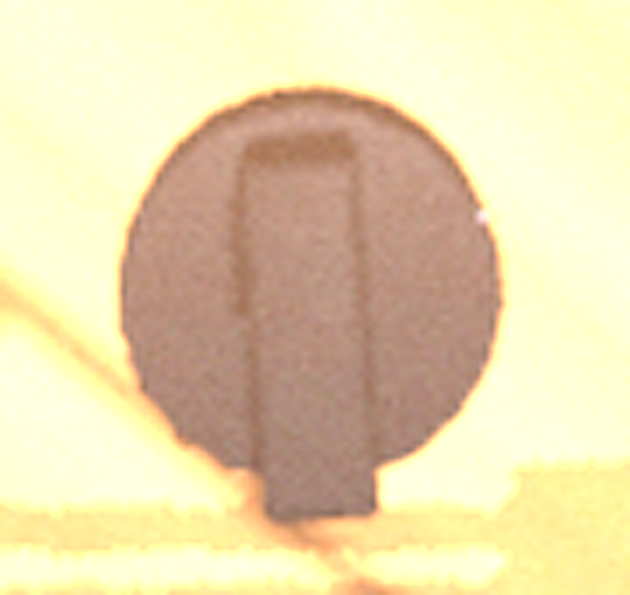

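```bash
python3 - <<'E'
from h import *
d=ld("b_wrist")
p=np.array([(245,161),(356,161),(268,516),(376,512)])
p=(p+.5)/7-.5+[280,150]
q=onz(d,p,.0515);print(q.round(4))
f=np.linalg.norm;print("len",f(q[0]-q[2]),f(q[1]-q[3]),"w",f(q[0]-q[1]),f(q[2]-q[3]),"c",q.mean(0))
for i in(0,1):
    v=q[i]-q[i+2];print("bar az",np.degrees(np.arctan2(v[1],v[0])))
p=(np.array([[122,290],[500,290],[310,88]])+.5)/7-.5+[280,150];print(onz(d,p,.0255))
q2=onz(d,p,.0255);print(q2[:2].mean(0),f(q2[0]-q2[1]))
c=q.mean(0)
need([c[0],c[1],.2105],down(np.degrees(np.arctan2(*(q[0]+q[1]-q[2]-q[3])[1::-1]))-90))
E
```

```text
[[ 0.4781 -0.0886  0.0515]
 [ 0.4874 -0.0993  0.0515]
 [ 0.4436 -0.1222  0.0515]
 [ 0.4535 -0.1328  0.0515]]
len 0.04817665635065087 0.047623206839288945 w 0.014233366053446925 0.014509510800411875 c [ 0.46563627 -0.11071805  0.0515    ]
bar az 44.2619813992343
bar az 44.61842350752751
[[ 0.44840978 -0.08948309  0.0255    ]
 [ 0.48419905 -0.13054431  0.0255    ]
 [ 0.48815938 -0.09079051  0.0255    ]]
[ 0.46630441 -0.1100137   0.0255    ] 0.05446921287503664
t 2.1 shift mm [109.1  -0.8  -2.4] turn [-0.0603  0.0008  0.    ] | F [ 0.1 -0.1  0.1] w 86.9 q [ 0.75  0.05 -0.58  1.96  0.03  1.15 -0.69]
```

```bash
python3 -m creep '[[0,0,-2,-0.06,0,0,60],[20,-1,0,0,0,0,60],[30,0,0,0,0,0,60],[30,0,0,0,0,0,60],[15,0,0,0,0,0,60]]' 15; python3 -m creep '[[7,0,0,0,0,0,60],[5,0,0,0,0,0,60],[0,0,0,0,0,0,60],[0,0,0,0,0,0,60]]'; python3 - <<'E'
from h import *
need([.4656,-.1107,.2105],down(-45.6))
E
```

```text
time: 2.6
position: [0.464, -0.1111, 0.2224]
tool_rot: [1.765, 0.722, -1.771]
ft_force: [-0.9, 1.4, -0.4]
grip_width: 0.71
time: 3.0
position: [0.4661, -0.1104, 0.2136]
tool_rot: [1.767, 0.72, -1.765]
ft_force: [0.4, -0.9, -0.2]
grip_width: 0.689
t 3.0 shift mm [ 3.1 -0.1  0.5] turn [ 0.0006 -0.0005 -0.0016] | F [ 0.4 -0.9 -0.2] w 59.9 q [ 0.72  0.19 -0.58  2.05  0.13  0.93 -0.73]
```

```bash
python3 -m creep '[[3,0,0,0,0,0,40],[0,0,0,0,0,0,12],[0,0,0,0,0,0,10],[0,0,0,0,0,0,8],[0,0,0,0,0,0,8]]' 40; python3 -m creep '[[0,0,0,0,0,0,5],[0,0,0,0,0,0,5]]' 40; python3 - <<'E'
from h import *
from bench import get_image
need([.4656,-.1107,.2105],down(-45.6))
for n in("top","wrist"):
    d=get_image(n);np.savez(f"pics/c_{n}.npz",**d);cv2.imwrite(f"pics/c_{n}.png",d["img"][:,:,::-1])
E
```

```text
time: 3.5
position: [0.4657, -0.1101, 0.2098]
tool_rot: [1.766, 0.722, -1.766]
ft_force: [0.1, -0.3, 0.4]
grip_width: 0.324
time: 3.7
position: [0.4657, -0.1101, 0.2098]
tool_rot: [1.766, 0.722, -1.766]
ft_force: [0.3, -0.0, -0.5]
grip_width: 0.179
t 3.7 shift mm [-0.7  0.3  0.5] turn [ 0.0009  0.     -0.0002] | F [ 0.3 -0.  -0.5] w 15.6 q [ 0.72  0.2  -0.58  2.06  0.14  0.92 -0.73]
```

View pics/c_top.png

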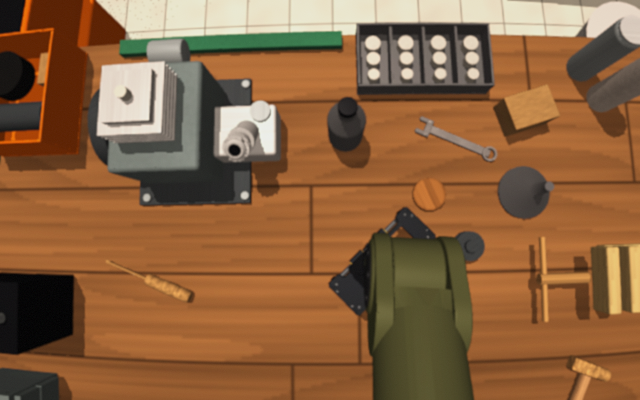

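```bash
python3 -m creep '[[-5,0,0,0,0,0,5],[-15,0,0,0,0,0,5],[-30,0,0,0,0,0,5],[-40,0,0,0,0,0,5],[-40,0,0,0,0,0,5]]' 40; python3 -m creep '[[-40,0,0,0,0,0,5],[-15,0,0,0,0,0,5],[-5,0,0,0,0,0,5],[0,0,0,0,0,0,5]]' 40; python3 - <<'E'
from h import *
from bench import get_image
p,Rt=onneck(-60,grip=.0458);print(p)
need(p,Rt)
for n in("side","wrist"):
    d=get_image(n);np.savez(f"pics/d_{n}.npz",**d);cv2.imwrite(f"pics/d_{n}.png",d["img"][:,:,::-1])
E
```

```text
time: 4.3
position: [0.4651, -0.1098, 0.3409]
tool_rot: [1.765, 0.723, -1.767]
ft_force: [0.1, -1.2, -0.9]
grip_width: 0.185
time: 4.7
position: [0.4655, -0.11, 0.3998]
tool_rot: [1.766, 0.721, -1.766]
ft_force: [0.4, -0.2, -1.2]
grip_width: 0.18
[0.50664956 0.13190479 0.40460338]
t 4.7 shift mm [  -4.8 -143.9 -198.8] turn [-0.7906  0.227   0.5267] | F [ 0.4 -0.2 -1.2] w 15.6 q [ 0.77 -0.02 -0.58  1.85 -0.01  1.31 -0.6 ]
```

View pics/d_wrist.png

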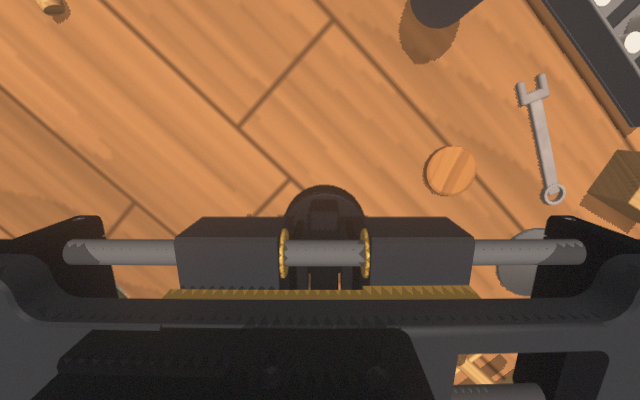

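View pics/d_side.png

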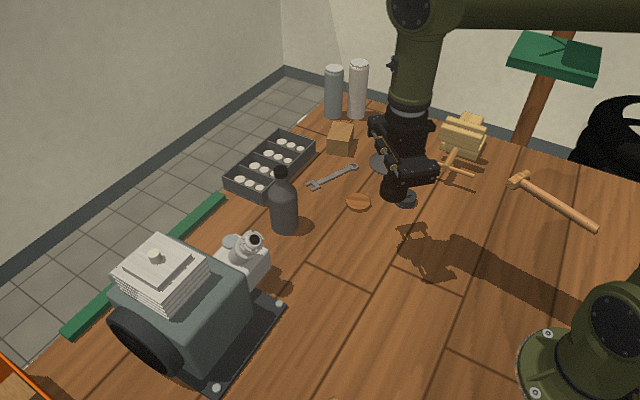

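```bash
python3 -m creep '[[-1,-14,-19,0,0,0,5],[-1,-22,-31,0,0,0,5],[-1,-26,-36,0,0,0,5],[-1,-26,-36,0,0,0,5],[-1,-25,-35,0,0,0,5]]' 40; python3 -m creep '[[0,-20,-28,0,0,0,5],[0,-10,-13,0,0,0,5],[0,0,0,-0.1,0.0285,0.066,5],[0,0,0,-0.1,0.0285,0.066,5],[0,0,0,-0.1,0.0285,0.066,5]]';python3 -m creep '[[0,0,0,-0.1,0.0285,0.066,5],[0,0,0,-0.1,0.0285,0.066,5],[0,0,0,-0.1,0.0285,0.066,5],[0,0,0,-0.1,0.0285,0.066,5],[0,0,0,-0.09,0.0275,0.065,5]]';python3 -m creep '[[0,0,0,0,0,0,5],[0,0,0,0,0,0,5]]'; python3 - <<'E'
from h import *
from bench import get_image
p,Rt=onneck(-60,grip=.0458);need(p,Rt)
for n in("side","top","wrist"):
    d=get_image(n);np.savez(f"pics/e_{n}.npz",**d);cv2.imwrite(f"pics/e_{n}.png",d["img"][:,:,::-1])
E
```

```text
time: 5.3
position: [0.4981, 0.0821, 0.4032]
tool_rot: [1.764, 0.723, -1.769]
ft_force: [0.9, -0.2, -1.2]
grip_width: 0.181
time: 5.8
position: [0.5064, 0.1308, 0.4027]
tool_rot: [1.649, 0.777, -1.379]
ft_force: [-0.5, 0.3, -1.2]
grip_width: 0.178
time: 6.3
position: [0.5061, 0.1304, 0.4027]
tool_rot: [1.413, 0.804, -0.773]
ft_force: [-0.2, -0.9, -0.8]
grip_width: 0.183
time: 6.5
position: [0.5063, 0.1304, 0.4034]
tool_rot: [1.417, 0.803, -0.779]
ft_force: [-0.1, -0.0, -1.5]
grip_width: 0.179
t 6.5 shift mm [-0.8  0.9 -1.5] turn [-0.0035 -0.0011  0.0041] | F [-0.1 -0.  -1.5] w 15.6 q [ 0.5  -0.15 -0.78  1.98  0.06  0.74 -0.33]
```

View pics/e_wrist.png

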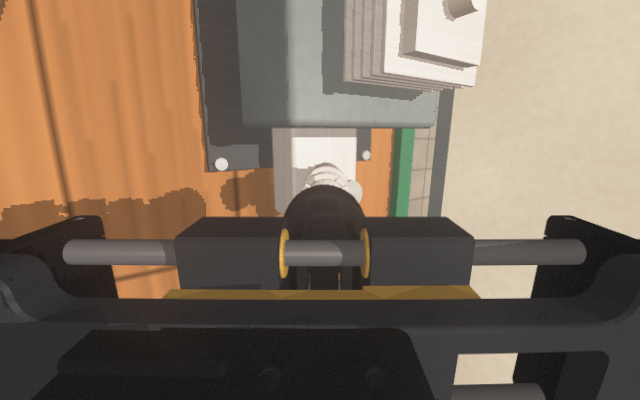

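View pics/e_side.png

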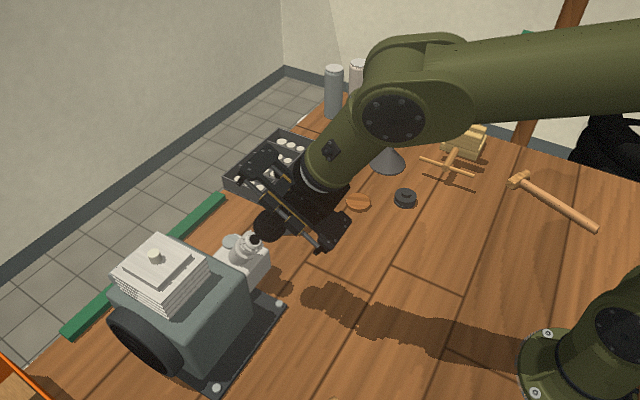

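View pics/e_top.png

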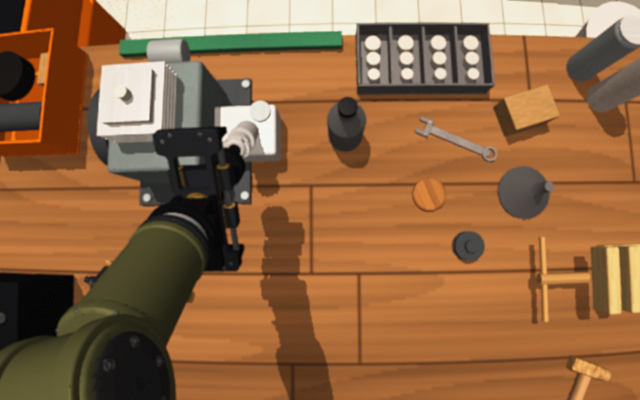

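```bash
python3 - <<'E'
from h import *
from bench import monitor
s=monitor.get_state();M=R.from_rotvec(s["tool_rot"]).as_matrix()
o=s["position"]+M[:,0]*.2098
th=np.linspace(0,2*np.pi,60)
def circ(c,r,u,v):return c+r*(np.cos(th)[:,None]*u+np.sin(th)[:,None]*v)
out=[]
for n,(x0,y0) in(("e_side",(225,195)),("e_top",(195,105))):
    d=ld(n);k=6;im=cv2.resize(d["img"][y0:y0+75,x0:x0+66,::-1],None,fx=k,fy=k,interpolation=cv2.INTER_CUBIC)
    im=np.clip(im.astype(float)*1.6,0,255).astype('uint8')
    for h,col in((0,(0,255,0)),(-.0255,(0,255,255))):
        p=proj(d,circ(o+M[:,0]*h,.0285,M[:,1],M[:,2]));cv2.polylines(im,[np.round((p-[x0,y0]+.5)*k-.5).astype(int)],True,col,1)
    p=proj(d,circ(RIM,.012,M[:,1],M[:,2]));cv2.polylines(im,[np.round((p-[x0,y0]+.5)*k-.5).astype(int)],True,(255,0,255),1)
    p=proj(d,circ(RIM-axis()*.030,.018,M[:,1],M[:,2]));cv2.polylines(im,[np.round((p-[x0,y0]+.5)*k-.5).astype(int)],True,(255,0,0),1)
    out.append(im)
cv2.imwrite("pics/ov1.png",np.hstack(out))
E
```

```text
(no output)
```

View pics/ov1.png

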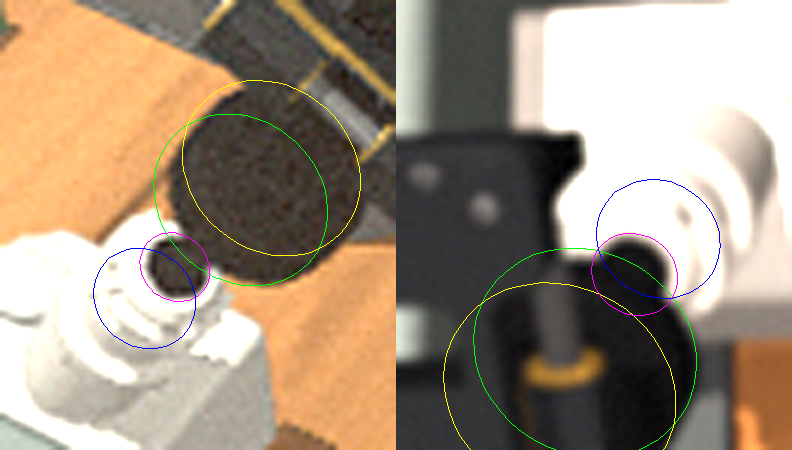

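```bash
python3 - <<'E'
from h import *
from bench import monitor
s=monitor.get_state();M=R.from_rotvec(s["tool_rot"]).as_matrix()
o=s["position"]+M[:,0]*.2098
th=np.linspace(0,2*np.pi,60)
def circ(c,r,u,v):return c+r*(np.cos(th)[:,None]*u+np.sin(th)[:,None]*v)
out=[]
I=np.eye(3);c0=np.array([.4656,-.1107,0])
for n,(x0,y0),c,u in(("e_wrist",(280,160),o,M),("a_side",(355,210),c0,np.c_[-I[:,2],I[:,0],I[:,1]]),("d_side",(365,150),np.array([.4655,-.11,.3998-.2098]),np.c_[-I[:,2],I[:,0],I[:,1]])):
    d=ld(n);k=4;im=cv2.resize(d["img"][y0:y0+80,x0:x0+66,::-1],None,fx=k,fy=k,interpolation=cv2.INTER_CUBIC)
    im=np.clip(im.astype(float)*2,0,255).astype('uint8')
    for h,col in((0,(0,255,0)),(-.0255,(0,255,255))):
        p=proj(d,circ(c+u[:,0]*h,.0285,u[:,1],u[:,2]));cv2.polylines(im,[np.round((p-[x0,y0]+.5)*k-.5).astype(int)],True,col,1)
    out.append(im)
cv2.imwrite("pics/ov2.png",np.hstack(out))
E
```

```text
(no output)
```

View pics/ov2.png

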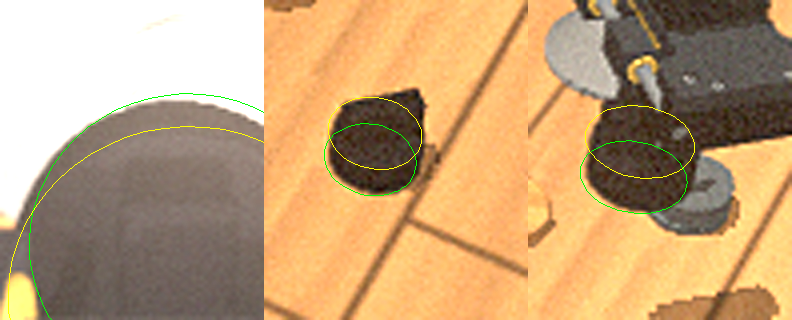

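```bash
python3 - <<'E'
from h import *
th=np.linspace(0,2*np.pi,120)
def cyl(c,x,y,z,m=0):
    P=[]
    for h in(0,.0255):
        P.append(c-x*h+.0285*(np.cos(th)[:,None]*y+np.sin(th)[:,None]*z))
    for a in(-.025,.025):
        for b in(-.008,.008):
            P.append((c-x*.0515+a*z+b*y)[None])
    return np.vstack(P)
D=down(-45.6)
c0=np.array([.4657,-.1105,0])
def ext(d,x0,y0,x1,y1,th):
    g=d["img"][y0:y1,x0:x1].max(2);g=cv2.resize(g,None,fx=8,fy=8,interpolation=cv2.INTER_CUBIC)
    c,_=cv2.findContours((g<th).astype('uint8'),cv2.RETR_EXTERNAL,cv2.CHAIN_APPROX_NONE)
    c=max(c,key=cv2.contourArea)[:,0];f=(c+.5)/8-.5+[x0,y0];return f
for n,box in(("a_side",(365,220,410,265)),("a_top",(355,235,400,280))):
    d=ld(n);p=proj(d,cyl(c0,*D.T))
    for t in(70,85,100):
        f=ext(d,*box,t);print(n,t,"obs min",f.min(0).round(1),"max",f.max(0).round(1))
    print("pred",p.min(0).round(1),p.max(0).round(1))
E
```

```text
a_side 70 obs min [370.9 231.8] max [395.1 258.1]
a_side 85 obs min [370.8 229.7] max [409.4 264.4]
a_side 100 obs min [370.7 228.8] max [409.4 264.4]
pred [369.5 231.4] [394.4 258.5]
a_top 70 obs min [361.3 242.6] max [389.1 272.6]
a_top 85 obs min [361.1 242.3] max [389.3 273.3]
a_top 100 obs min [360.9 242.1] max [399.4 273.7]
pred [360.5 241.4] [390.1 270.7]
```

```bash
python3 - <<'E'
from h import *
s=ld("a_side");t=ld("a_top")
print(tri(t,(234.05,149.2),s,(253.1,239.1)))
print(tri(t,(234.05,149.7),s,(253.1,239.1)))
E
```

```text
(array([0.65121797, 0.13485656, 0.17520111]), np.float64(0.000772378901372153))
(array([0.65066741, 0.13494185, 0.17545028]), np.float64(2.2051495632455605e-05))
```

```bash
python3 - <<'E'
from h import *
from bench import monitor
s=monitor.get_state();M=R.from_rotvec(s["tool_rot"]).as_matrix()
th=np.linspace(0,2*np.pi,120)
def circ(c,r,u,v):return c+r*(np.cos(th)[:,None]*u+np.sin(th)[:,None]*v)
out=[]
D=down(-45.6)
x0,y0,k=275,170,6
for n,pos,u in(("d_wrist",np.array([.4655,-.11,.3998]),D),("e_wrist",s["position"],M),):
    d=ld(n);im=cv2.resize(d["img"][y0:y0+90,x0:x0+66+34,::-1],None,fx=4,fy=k,interpolation=cv2.INTER_CUBIC)
    im=np.clip(im.astype(float)*3.5,0,255).astype('uint8')
    for h,col in((.2098,(0,255,0)),(.2098-.0255,(0,255,255))):
        p=proj(d,circ(pos+u[:,0]*h,.0285,u[:,1],u[:,2]));cv2.polylines(im,[np.round((p-[x0,y0]+.5)*[4,k]-.5).astype(int)],True,col,1)
    bar=np.array([pos+u[:,0]*(.2098-.0515)+a*u[:,2]+b*u[:,1] for a,b in((-.025,-.008),(-.025,.008),(.025,.008),(.025,-.008))])
    cv2.polylines(im,[np.round((proj(d,bar)-[x0,y0]+.5)*[4,k]-.5).astype(int)],True,(255,0,255),1)
    out.append(im)
cv2.imwrite("pics/ov3.png",np.hstack(out))
E
```

```text
(no output)
```

View pics/ov3.png

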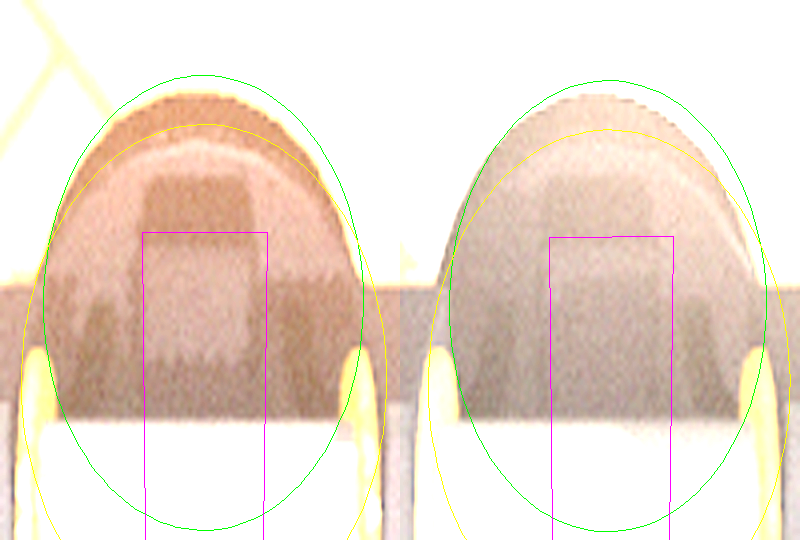

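```bash
sed -i 's/^RIM=np.array(\[[^]]*\])/RIM=np.array([.651,.1349,.1753])/' h.py; python3 - <<'E'
from h import *
p,Rt=onneck(-10,grip=.0458);need(p,Rt)
E
```

```text
t 6.65 shift mm [50.8  0.9 -1.5] turn [-0.0025 -0.0022  0.0019] | F [-0.1  0.2 -1.3] w 15.3 q [ 0.5  -0.15 -0.78  1.98  0.06  0.74 -0.33]
```

```bash
python3 -m creep '[[10,0.5,-1,0,0,0,5],[15,0.5,-0.5,0,0,0,5],[15,0,0,0,0,0,5],[10,0,0,0,0,0,5],[0,0,0,0,0,0,5]]' 40; python3 - <<'E'
from h import *
from bench import get_image
p,Rt=onneck(-10,grip=.0458);need(p,Rt)
for n in("side","top"):
    d=get_image(n);np.savez(f"pics/f_{n}.npz",**d)
s=ld("f_side");t=ld("f_top")
a=lambda d,x0,y0,w,h,sc:cv2.resize(d["img"][y0:y0+h,x0:x0+w,::-1],(w*sc,h*sc),interpolation=cv2.INTER_CUBIC)
cv2.imwrite("pics/f.png",np.clip(np.hstack([a(s,220,195,80,80,5),a(t,195,105,80,80,5)])*1.5,0,255))
E
```

```text
time: 7.15
position: [0.5343, 0.1323, 0.3612]
tool_rot: [1.417, 0.804, -0.778]
ft_force: [-0.5, -0.4, -1.8]
grip_width: 0.183
t 7.15 shift mm [-0.3  0.4 -0.6] turn [-0.0028 -0.0026  0.004 ] | F [-0.5 -0.4 -1.8] w 15.9 q [ 0.52 -0.02 -0.84  1.98  0.24  0.66 -0.47][ WARN:0@6.769] global loadsave.cpp:1063 imwrite_ Unsupported depth image for selected encoder is fallbacked to CV_8U.
```

View pics/f.png

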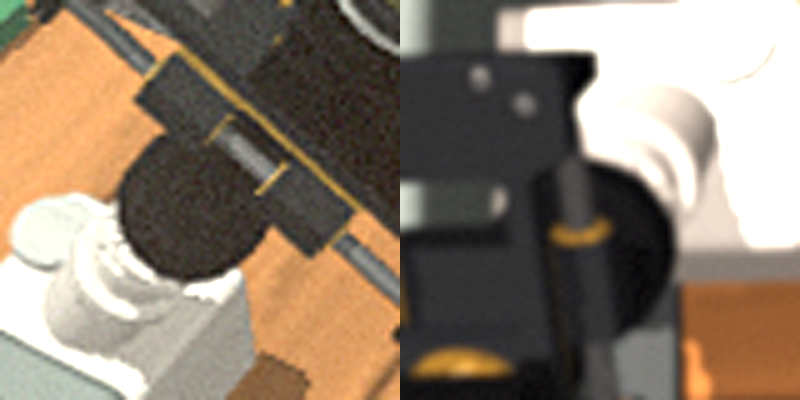

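```bash
cat > st.py <<'E'
from h import *
from bench import monitor
s=monitor.get_state();M=R.from_rotvec(s["tool_rot"]).as_matrix()
n=axis();ny=np.cross([0,0,1.],n);ny/=np.linalg.norm(ny);nx=np.cross(ny,n)
r=s["position"]+M[:,0]*.2098-RIM
F=s["ft_force"]+[0,0,1.3]
y=M[:,1]
print("t %.2f depth %.1f lat nx %.1f ny %.1f | axial F %.1f nx %.1f ny %.1f | turn ccw %.1f tiltErr %.2f | toolF %s torque_axis %.2f | w %.1f q %s"%(s["time"],-r@n*1e3,r@nx*1e3,r@ny*1e3,F@n,F@nx,F@ny,np.degrees(np.arctan2(y@np.cross(n,nx),y@nx)),np.degrees(np.arccos(min(1,-M[:,0]@n))),(M.T@F).round(1),s["torque"]@n,s["grip_width"]*87,s["joint_positions"].round(2)))
E
python3 -m creep '[[6,0.2,-0.4,0,0,0,5],[5,0.2,-0.2,0,0,0,5],[0,0,0,0,0,0,5]]' 40; python3 st.py; python3 -m creep '[[3,0,0,0,0,0,5],[2,0,0,0,0,0,5],[0,0,0,0,0,0,5]]';python3 st.py
```

```text
time: 7.55
position: [0.5403, 0.1333, 0.3532]
tool_rot: [1.416, 0.802, -0.776]
ft_force: [-0.3, 0.8, -1.3]
grip_width: 0.182
t 7.55 depth 0.3 lat nx -0.2 ny -0.7 | axial F 0.2 nx 0.3 ny -0.8 | turn ccw 179.9 tiltErr 0.13 | toolF [-0.2 -0.3 -0.8] torque_axis 0.03 | w 15.8 q [ 0.51  0.01 -0.85  1.98  0.29  0.64 -0.5 ]
time: 7.85
position: [0.5429, 0.1334, 0.3492]
tool_rot: [1.416, 0.802, -0.775]
ft_force: [0.0, -0.3, -1.1]
grip_width: 0.181
t 7.85 depth 5.1 lat nx -0.4 ny -0.8 | axial F 0.1 nx -0.1 ny 0.3 | turn ccw 179.9 tiltErr 0.12 | toolF [-0.1  0.1  0.3] torque_axis -0.00 | w 15.7 q [ 0.51  0.02 -0.85  1.98  0.31  0.64 -0.52]
```

```bash
sed -i 's/nx=np.cross(ny,n)$/nx=np.cross(n,ny)/' st.py; python3 -m creep '[[2,0,-0.5,0,0,0,5],[1.5,0,0,0,0,0,5],[0,0,0,0,0,0,5]]' 40; python3 st.py; python3 -m creep '[[1,0,0,0,0,0,5],[0,0,0,0,0,0,5]]';python3 st.py
```

```text
time: 8.15
position: [0.5448, 0.134, 0.3463]
tool_rot: [1.416, 0.802, -0.775]
ft_force: [0.4, -0.3, -1.4]
grip_width: 0.175
t 8.15 depth 8.5 lat nx 0.5 ny -1.4 | axial F -0.3 nx 0.3 ny 0.3 | turn ccw -0.1 tiltErr 0.12 | toolF [0.3 0.3 0.3] torque_axis -0.01 | w 15.2 q [ 0.51  0.03 -0.85  1.98  0.32  0.63 -0.53]
time: 8.35
position: [0.5453, 0.134, 0.3456]
tool_rot: [1.416, 0.801, -0.775]
ft_force: [0.0, 0.1, -0.7]
grip_width: 0.184
t 8.35 depth 9.4 lat nx 0.6 ny -1.3 | axial F 0.5 nx 0.3 ny -0.1 | turn ccw -0.1 tiltErr 0.11 | toolF [-0.5  0.3 -0.1] torque_axis 0.05 | w 16.0 q [ 0.51  0.03 -0.85  1.98  0.33  0.63 -0.54]
```

```bash
python3 -m creep '[[0.5,0,0.5,0,0,0,5],[0.5,0,0.5,0,0,0,5],[0,0,0,0,0,0,5]]' 40; python3 st.py; python3 -m creep '[[1,0,0,0,0,0,5],[0,0,0,0,0,0,5]]';python3 st.py
```

```text
time: 8.65
position: [0.5459, 0.1332, 0.345]
tool_rot: [1.416, 0.801, -0.775]
ft_force: [-1.4, -0.3, 0.7]
grip_width: 0.182
t 8.65 depth 10.2 lat nx 0.8 ny -0.5 | axial F 2.4 nx -0.1 ny 0.3 | turn ccw -0.1 tiltErr 0.11 | toolF [-2.4 -0.1  0.3] torque_axis -0.01 | w 15.8 q [ 0.51  0.03 -0.85  1.98  0.33  0.63 -0.54]
time: 8.85
position: [0.5461, 0.1335, 0.3449]
tool_rot: [1.415, 0.801, -0.775]
ft_force: [-9.7, -1.2, 8.5]
grip_width: 0.178
t 8.85 depth 10.4 lat nx 0.9 ny -0.6 | axial F 13.5 nx -3.0 ny 1.1 | turn ccw -0.0 tiltErr 0.05 | toolF [-13.5  -3.    1.1] torque_axis 0.01 | w 15.5 q [ 0.51  0.03 -0.85  1.98  0.33  0.63 -0.54]
```

```bash
python3 -m creep '[[-0.6,-0.2,0,0,0,0,5],[0,0,0,-0.06,0,0,5],[0,0,0,-0.06,0,0,5]]' 50; python3 st.py
```

```text
time: 9.15
position: [0.546, 0.1333, 0.3449]
tool_rot: [1.307, 0.834, -0.713]
ft_force: [-4.1, -1.2, 3.1]
grip_width: 0.18
t 9.15 depth 10.3 lat nx 1.0 ny -0.7 | axial F 5.9 nx -1.2 ny 1.1 | turn ccw 6.9 tiltErr 0.12 | toolF [-5.9 -1.3  0.9] torque_axis -0.05 | w 15.6 q [ 0.51  0.03 -0.86  1.98  0.33  0.63 -0.42]
```

```bash
python3 -m creep '[[0,0,0,-0.06,0,0,5],[0,0,0,-0.06,0,0,5]]'; python3 st.py
```

```text
time: 9.35
position: [0.546, 0.1334, 0.345]
tool_rot: [1.2, 0.864, -0.653]
ft_force: [-3.3, 0.5, 2.5]
grip_width: 0.178
t 9.35 depth 10.3 lat nx 1.0 ny -0.8 | axial F 4.9 nx -0.8 ny -0.6 | turn ccw 13.8 tiltErr 0.13 | toolF [-4.9 -0.6 -0.7] torque_axis -0.01 | w 15.5 q [ 0.51  0.03 -0.86  1.98  0.33  0.63 -0.3 ]
```

```bash
python3 -m creep '[[0.1,0,0,-0.05,0,0,5],[0,0,0,-0.05,0,0,5]]'; python3 st.py
```

```text
time: 9.55
position: [0.546, 0.1335, 0.345]
tool_rot: [1.11, 0.887, -0.603]
ft_force: [-4.2, 0.9, 4.7]
grip_width: 0.178
t 9.55 depth 10.3 lat nx 1.0 ny -0.9 | axial F 7.3 nx -0.4 ny -1.0 | turn ccw 19.5 tiltErr 0.13 | toolF [-7.3 -0.  -1.1] torque_axis -0.06 | w 15.5 q [ 0.52  0.03 -0.86  1.98  0.33  0.63 -0.2 ]
```

```bash
python3 -m creep '[[0,0,0,-0.05,0,0,5],[0,0,0,-0.05,0,0,5]]'; python3 st.py
```

```text
time: 9.75
position: [0.546, 0.1335, 0.3449]
tool_rot: [1.02, 0.907, -0.553]
ft_force: [-3.6, 0.2, 3.3]
grip_width: 0.183
t 9.75 depth 10.3 lat nx 1.0 ny -0.9 | axial F 5.8 nx -0.6 ny -0.3 | turn ccw 25.3 tiltErr 0.13 | toolF [-5.8 -0.4 -0.5] torque_axis -0.10 | w 15.9 q [ 0.52  0.04 -0.87  1.98  0.33  0.63 -0.1 ]
```

```bash
python3 -m creep '[[0,0,0,-0.05,0,0,5],[0,0,0,-0.05,0,0,5]]'; python3 st.py
```

```text
time: 9.95
position: [0.546, 0.1336, 0.3448]
tool_rot: [0.93, 0.926, -0.502]
ft_force: [-3.0, 0.5, 2.2]
grip_width: 0.176
t 9.95 depth 10.4 lat nx 1.0 ny -1.0 | axial F 4.6 nx -0.7 ny -0.5 | turn ccw 31.0 tiltErr 0.14 | toolF [-4.6 -0.3 -0.8] torque_axis -0.10 | w 15.3 q [ 0.53  0.04 -0.87  1.98  0.33  0.63  0.  ]
```

```bash
python3 -m creep '[[0,0,0,-0.04,0,0,5],[0,0,0,-0.04,0,0,5]]'; python3 st.py
```

```text
time: 10.15
position: [0.546, 0.1336, 0.3447]
tool_rot: [0.858, 0.94, -0.462]
ft_force: [-1.4, 1.1, 0.6]
grip_width: 0.181
t 10.15 depth 10.5 lat nx 0.8 ny -1.1 | axial F 2.4 nx -0.2 ny -1.1 | turn ccw 35.6 tiltErr 0.16 | toolF [-2.4  0.5 -1. ] torque_axis -0.01 | w 15.7 q [ 0.53  0.04 -0.87  1.98  0.33  0.63  0.08]
```

```bash
python3 -m creep '[[0.5,0,0,0,0,0,5],[0,0,0,0,0,0,5]]'; python3 st.py
```

```text
time: 10.35
position: [0.5463, 0.1335, 0.3444]
tool_rot: [0.86, 0.939, -0.464]
ft_force: [-5.4, 0.8, 4.3]
grip_width: 0.181
t 10.35 depth 10.9 lat nx 0.9 ny -0.9 | axial F 7.6 nx -1.6 ny -0.9 | turn ccw 35.4 tiltErr 0.13 | toolF [-7.6 -0.8 -1.7] torque_axis -0.02 | w 15.8 q [ 0.53  0.04 -0.87  1.98  0.33  0.63  0.08]
```

```bash
python3 -m creep '[[0,0,0,-0.04,0,0,5],[0,0,0,-0.04,0,0,5]]'; python3 st.py
```

```text
time: 10.55
position: [0.5462, 0.1337, 0.3441]
tool_rot: [0.787, 0.952, -0.422]
ft_force: [-1.8, 1.1, 1.3]
grip_width: 0.18
t 10.55 depth 11.1 lat nx 0.7 ny -1.2 | axial F 3.1 nx -0.2 ny -1.1 | turn ccw 40.1 tiltErr 0.17 | toolF [-3.1  0.6 -1. ] torque_axis -0.04 | w 15.7 q [ 0.53  0.04 -0.88  1.98  0.34  0.63  0.16]
```

```bash
python3 -m creep '[[0,0,0,-0.04,0,0,5],[0,0,0,-0.04,0,0,5]]'; python3 st.py
```

```text
time: 10.75
position: [0.546, 0.1331, 0.3433]
tool_rot: [0.714, 0.965, -0.383]
ft_force: [-2.3, 0.3, -1.7]
grip_width: 0.181
t 10.75 depth 11.6 lat nx -0.3 ny -0.5 | axial F 0.9 nx -2.1 ny -0.3 | turn ccw 44.6 tiltErr 0.14 | toolF [-0.9 -1.3 -1.7] torque_axis -0.12 | w 15.8 q [ 0.53  0.04 -0.88  1.98  0.34  0.63  0.24]
```

```bash
python3 -m creep '[[0.7,0,0,0,0,0,5],[0,0,0,0,0,0,5]]'; python3 st.py;  python3 -m creep '[[0.5,0,0,0,0,0,5],[0,0,0,0,0,0,5]]'; python3 st.py
```

```text
time: 10.95
position: [0.5463, 0.1331, 0.3426]
tool_rot: [0.715, 0.965, -0.385]
ft_force: [-2.2, 1.1, -2.0]
grip_width: 0.179
t 10.95 depth 12.4 lat nx -0.5 ny -0.4 | axial F 0.6 nx -2.2 ny -1.1 | turn ccw 44.5 tiltErr 0.14 | toolF [-0.6 -0.8 -2.3] torque_axis -0.11 | w 15.6 q [ 0.53  0.04 -0.88  1.98  0.34  0.63  0.23]
time: 11.15
position: [0.5466, 0.1331, 0.3423]
tool_rot: [0.714, 0.965, -0.384]
ft_force: [-2.1, 0.6, -1.2]
grip_width: 0.183
t 11.15 depth 12.8 lat nx -0.4 ny -0.4 | axial F 1.2 nx -1.8 ny -0.6 | turn ccw 44.6 tiltErr 0.13 | toolF [-1.2 -0.8 -1.7] torque_axis -0.04 | w 15.9 q [ 0.53  0.04 -0.88  1.98  0.34  0.63  0.23]
```

It's dropping: the depth is past the thread tops with very little force. I'll keep following it down.

```bash
python3 -m creep '[[1.5,0,0,0,0,0,5],[0.5,0,0,0,0,0,5],[0,0,0,0,0,0,5]]'; python3 st.py;  python3 -m creep '[[1.5,0,0,0,0,0,5],[0.5,0,0,0,0,0,5],[0,0,0,0,0,0,5]]'; python3 st.py
```

```text
time: 11.45
position: [0.5477, 0.1331, 0.3407]
tool_rot: [0.714, 0.964, -0.384]
ft_force: [-3.3, 0.9, -1.4]
grip_width: 0.176
t 11.45 depth 14.8 lat nx -0.2 ny -0.4 | axial F 1.6 nx -2.8 ny -0.9 | turn ccw 44.6 tiltErr 0.13 | toolF [-1.6 -1.4 -2.7] torque_axis -0.11 | w 15.3 q [ 0.53  0.05 -0.88  1.98  0.35  0.63  0.23]
time: 11.75
position: [0.5493, 0.1328, 0.3394]
tool_rot: [0.714, 0.963, -0.383]
ft_force: [-0.1, 0.5, -4.3]
grip_width: 0.183
t 11.75 depth 16.7 lat nx 0.8 ny -0.0 | axial F -2.5 nx -1.7 ny -0.5 | turn ccw 44.6 tiltErr 0.10 | toolF [ 2.5 -0.8 -1.5] torque_axis -0.01 | w 15.9 q [ 0.53  0.05 -0.88  1.98  0.36  0.62  0.22]
```

```bash
python3 -m creep '[[1,0,0,0,0,0,5],[0.5,0,0,0,0,0,5],[0,0,0,0,0,0,5]]'; python3 st.py;  python3 -m creep '[[0.5,0,0,0,0,0,5],[0,0,0,0,0,0,5]]'; python3 st.py
```

```text
time: 12.05
position: [0.5498, 0.1332, 0.3389]
tool_rot: [0.713, 0.963, -0.384]
ft_force: [-7.3, 0.2, 3.7]
grip_width: 0.182
t 12.05 depth 17.4 lat nx 0.9 ny -0.2 | axial F 8.2 nx -3.5 ny -0.3 | turn ccw 44.6 tiltErr 0.05 | toolF [-8.2 -2.3 -2.7] torque_axis -0.02 | w 15.8 q [ 0.53  0.06 -0.88  1.98  0.37  0.62  0.21]
time: 12.25
position: [0.55, 0.1332, 0.3386]
tool_rot: [0.713, 0.963, -0.384]
ft_force: [-8.8, -0.6, 5.9]
grip_width: 0.176
t 12.25 depth 17.8 lat nx 0.9 ny -0.2 | axial F 10.7 nx -3.7 ny 0.4 | turn ccw 44.6 tiltErr 0.04 | toolF [-10.7  -2.9  -2.3] torque_axis -0.05 | w 15.3 q [ 0.53  0.06 -0.88  1.98  0.37  0.62  0.21]
```

```bash
python3 -m creep '[[-0.3,-0.1,0,0.06,0,0,5],[0.2,0,0,0.06,0,0,5]]'; python3 st.py
```

```text
time: 12.45
position: [0.5501, 0.1328, 0.3381]
tool_rot: [0.825, 0.945, -0.445]
ft_force: [-2.3, -1.3, -3.0]
grip_width: 0.179
t 12.45 depth 18.3 lat nx 0.8 ny 0.1 | axial F -0.3 nx -2.9 ny 1.3 | turn ccw 37.6 tiltErr 0.07 | toolF [ 0.2 -3.1 -0.7] torque_axis 0.03 | w 15.6 q [ 0.52  0.06 -0.87  1.98  0.37  0.62  0.09]
```

```bash
python3 -m creep '[[0.3,0,0,0.06,0,0,5],[0.3,0,0,0.06,0,0,5]]'; python3 st.py
```

```text
time: 12.65
position: [0.5504, 0.1329, 0.3377]
tool_rot: [0.933, 0.925, -0.506]
ft_force: [-5.7, -0.4, 3.0]
grip_width: 0.176
t 12.65 depth 18.8 lat nx 0.8 ny -0.0 | axial F 6.7 nx -2.5 ny 0.3 | turn ccw 30.7 tiltErr 0.08 | toolF [-6.7 -2.3 -1. ] torque_axis 0.07 | w 15.3 q [ 0.51  0.06 -0.86  1.98  0.37  0.62 -0.03]
```

```bash
python3 -m creep '[[0.3,0,0,0.06,0,0,5],[0.3,0,0,0.06,0,0,5]]'; python3 st.py
```

```text
time: 12.85
position: [0.5506, 0.133, 0.3375]
tool_rot: [1.041, 0.902, -0.566]
ft_force: [-9.5, -0.8, 5.6]
grip_width: 0.179
t 12.85 depth 19.0 lat nx 0.9 ny 0.1 | axial F 10.9 nx -4.5 ny 0.7 | turn ccw 23.9 tiltErr 0.03 | toolF [-10.9  -4.3  -1.2] torque_axis 0.14 | w 15.6 q [ 0.5   0.06 -0.86  1.98  0.37  0.62 -0.15]
```

```bash
python3 -m creep '[[0.3,0,0,0.06,0,0,5],[0.3,0,0,0.06,0,0,5]]'; python3 st.py
```

```text
time: 13.05
position: [0.5508, 0.1328, 0.3371]
tool_rot: [1.148, 0.876, -0.627]
ft_force: [-10.3, -1.5, 4.7]
grip_width: 0.183
t 13.05 depth 19.5 lat nx 0.8 ny 0.5 | axial F 10.6 nx -5.6 ny 1.3 | turn ccw 17.0 tiltErr 0.02 | toolF [-10.6  -5.7  -0.4] torque_axis 0.16 | w 15.9 q [ 0.5   0.06 -0.85  1.98  0.37  0.62 -0.27]
```

```bash
python3 -m creep '[[0.3,0,0,0.06,0,0,5],[0.3,0,0,0.06,0,0,5]]'; python3 st.py
```

```text
time: 13.25
position: [0.5513, 0.133, 0.3367]
tool_rot: [1.257, 0.848, -0.686]
ft_force: [-7.9, -0.8, 4.2]
grip_width: 0.183
t 13.25 depth 20.1 lat nx 1.1 ny -0.0 | axial F 8.9 nx -3.8 ny 0.7 | turn ccw 10.1 tiltErr 0.05 | toolF [-8.9 -3.8 -0. ] torque_axis 0.10 | w 15.9 q [ 0.49  0.06 -0.84  1.98  0.37  0.62 -0.39]
```

```bash
python3 -m creep '[[0.3,-0.1,0,0.06,0,0,5],[0.3,0,0,0.06,0,0,5]]'; python3 st.py
```

```text
time: 13.45
position: [0.5516, 0.1329, 0.3361]
tool_rot: [1.364, 0.816, -0.746]
ft_force: [-7.8, -1.4, 4.7]
grip_width: 0.181
t 13.45 depth 20.7 lat nx 1.1 ny 0.2 | axial F 9.2 nx -3.5 ny 1.3 | turn ccw 3.3 tiltErr 0.05 | toolF [-9.2 -3.5  1.1] torque_axis 0.19 | w 15.7 q [ 0.48  0.06 -0.83  1.98  0.37  0.62 -0.51]
```

```bash
python3 -m creep '[[0.3,0,0,0.06,0,0,5],[0.3,0,0,0.06,0,0,5]]'; python3 st.py
```

```text
time: 13.65
position: [0.5519, 0.133, 0.3356]
tool_rot: [1.471, 0.781, -0.805]
ft_force: [-6.7, -0.5, 4.1]
grip_width: 0.177
t 13.65 depth 21.3 lat nx 1.1 ny 0.0 | axial F 8.2 nx -2.8 ny 0.4 | turn ccw -3.6 tiltErr 0.07 | toolF [-8.2 -2.8  0.6] torque_axis 0.15 | w 15.4 q [ 0.47  0.06 -0.83  1.98  0.37  0.62 -0.64]
```

```bash
python3 -m creep '[[0.3,0,0,0.06,0,0,5],[0.3,0,0,0.06,0,0,5]]'; python3 st.py
```

```text
time: 13.85
position: [0.5523, 0.1331, 0.3352]
tool_rot: [1.578, 0.744, -0.864]
ft_force: [-6.7, -0.9, 4.8]
grip_width: 0.178
t 13.85 depth 21.9 lat nx 1.3 ny -0.1 | axial F 8.8 nx -2.4 ny 0.8 | turn ccw -10.5 tiltErr 0.10 | toolF [-8.8 -2.2  1.2] torque_axis 0.13 | w 15.5 q [ 0.47  0.06 -0.82  1.98  0.38  0.62 -0.76]
```

```bash
python3 -m creep '[[0.2,0,0,0.05,0,0,5],[0.1,0,0,0.05,0,0,5]]'; python3 st.py
```

```text
time: 14.05
position: [0.5525, 0.1329, 0.3348]
tool_rot: [1.665, 0.71, -0.914]
ft_force: [-4.6, -0.2, 2.0]
grip_width: 0.182
t 14.05 depth 22.3 lat nx 1.2 ny 0.1 | axial F 5.2 nx -2.1 ny 0.1 | turn ccw -16.2 tiltErr 0.08 | toolF [-5.2 -2.   0.7] torque_axis 0.04 | w 15.8 q [ 0.46  0.06 -0.81  1.98  0.38  0.61 -0.86]
```

```bash
python3 -m creep '[[0.3,0,0,0.04,0,0,5],[0.2,0,0,0.04,0,0,5]]'; python3 st.py
```

```text
time: 14.25
position: [0.5528, 0.1331, 0.3345]
tool_rot: [1.735, 0.681, -0.952]
ft_force: [-7.2, -1.6, 5.1]
grip_width: 0.181
t 14.25 depth 22.7 lat nx 1.4 ny -0.1 | axial F 9.2 nx -2.7 ny 1.5 | turn ccw -20.8 tiltErr 0.10 | toolF [-9.2 -2.   2.4] torque_axis 0.13 | w 15.7 q [ 0.45  0.06 -0.81  1.98  0.38  0.61 -0.94]
```

```bash
python3 -m creep '[[0.1,0,0,0.03,0,0,5],[0.1,0,0,0.03,0,0,5]]'; python3 st.py
```

```text
time: 14.45
position: [0.5529, 0.1332, 0.3345]
tool_rot: [1.788, 0.659, -0.981]
ft_force: [-9.2, -1.4, 5.5]
grip_width: 0.182
t 14.45 depth 22.7 lat nx 1.5 ny -0.3 | axial F 10.6 nx -4.2 ny 1.3 | turn ccw -24.2 tiltErr 0.11 | toolF [-10.6  -3.3   2.9] torque_axis 0.14 | w 15.9 q [ 0.45  0.06 -0.8   1.98  0.38  0.61 -1.  ]
```

```bash
python3 -m creep '[[0.1,0,0,0.03,0,0,5],[0.1,0,0,0.03,0,0,5]]'; python3 st.py
```

```text
time: 14.65
position: [0.5529, 0.1334, 0.3345]
tool_rot: [1.839, 0.635, -1.01]
ft_force: [-10.5, -1.4, 7.6]
grip_width: 0.181
t 14.65 depth 22.8 lat nx 1.5 ny -0.3 | axial F 13.1 nx -4.2 ny 1.2 | turn ccw -27.6 tiltErr 0.10 | toolF [-13.1  -3.2   3. ] torque_axis 0.38 | w 15.8 q [ 0.45  0.06 -0.8   1.98  0.38  0.61 -1.06]
```

```bash
python3 -m creep '[[-0.2,0,0,0.03,0,0,5],[-0.1,0,0,0.02,0,0,5],[0,0,0,0,0,0,5]]' 60; python3 st.py
```

```text
time: 14.95
position: [0.5525, 0.1335, 0.3343]
tool_rot: [1.88, 0.616, -1.034]
ft_force: [-7.6, -0.7, 4.3]
grip_width: 0.178
t 14.95 depth 22.7 lat nx 1.0 ny -0.5 | axial F 8.8 nx -3.4 ny 0.6 | turn ccw -30.3 tiltErr 0.07 | toolF [-8.8 -2.7  2.2] torque_axis 0.61 | w 15.5 q [ 0.44  0.06 -0.8   1.98  0.38  0.61 -1.1 ]
```

```bash
python3 -m creep '[[-0.5,0,0,0,0,0,25],[0,0,0,0,0,0,40],[0,0,0,0,0,0,50],[0,0,0,0,0,0,50]]' 10; python3 st.py; python3 -m creep '[[-10,0,0,0,0,0,50],[-20,0,0,0,0,0,50],[-30,0,0,0,0,0,50],[-30,0,0,0,0,0,50],[-20,0,0,0,0,0,50]]'; python3 st.py;python3 - <<'E'
from h import *
from bench import get_image
a=lambda d,x0,y0,w,h,sc:cv2.resize(d["img"][y0:y0+h,x0:x0+w,::-1],(w*sc,h*sc),interpolation=cv2.INTER_CUBIC)
D={}
for n in("side","top","wrist"):
    d=get_image(n);np.savez(f"pics/g_{n}.npz",**d);D[n]=d
cv2.imwrite("pics/g.png",np.clip(np.hstack([a(D["side"],220,195,80,80,5),a(D["top"],195,105,80,80,5)])*1.5,0,255).astype('uint8'))
cv2.imwrite("pics/g_wrist.png",np.clip(D["wrist"]["img"][:,:,::-1]*1.5,0,255).astype('uint8'))
E
```

```text
time: 15.35
position: [0.5527, 0.1329, 0.3343]
tool_rot: [1.884, 0.616, -1.035]
ft_force: [-0.5, 0.9, -0.2]
grip_width: 0.454
t 15.35 depth 22.9 lat nx 1.2 ny -0.2 | axial F 1.2 nx 0.2 ny -0.9 | turn ccw -30.5 tiltErr 0.14 | toolF [-1.2 -0.3 -0.9] torque_axis 0.07 | w 39.5 q [ 0.45  0.06 -0.8   1.98  0.37  0.61 -1.1 ]
time: 15.85
position: [0.4936, 0.1323, 0.4294]
tool_rot: [1.884, 0.615, -1.032]
ft_force: [0.6, -0.5, -0.3]
grip_width: 0.577
t 15.85 depth -89.1 lat nx 1.8 ny -0.6 | axial F 0.5 nx 1.0 ny 0.5 | turn ccw -30.4 tiltErr 0.22 | toolF [-0.5  1.1 -0.1] torque_axis 0.03 | w 50.2 q [ 0.47 -0.21 -0.74  1.97  0.01  0.79 -0.81]
```

View pics/g.png

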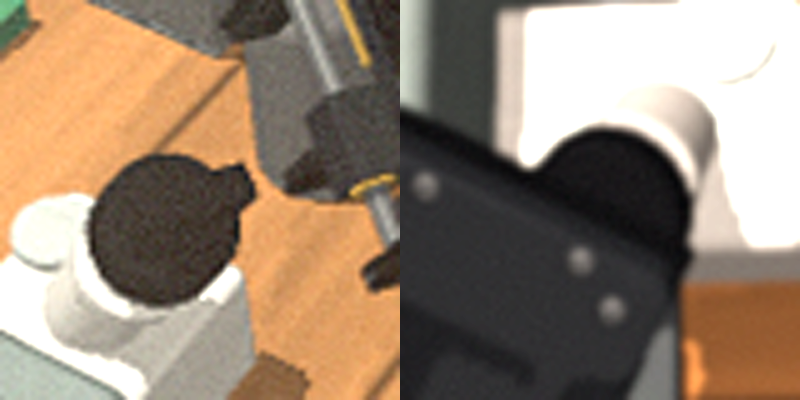

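View pics/g_wrist.png

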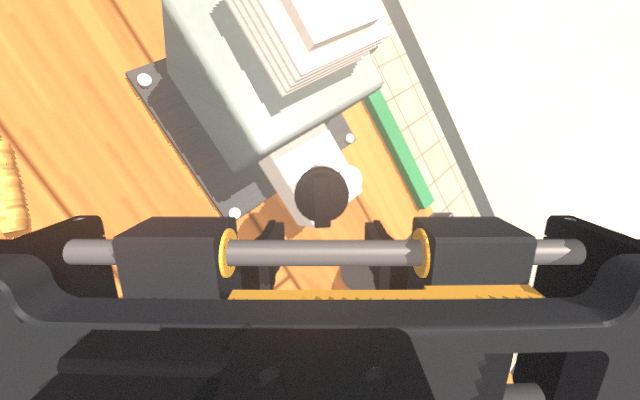

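```bash
python3 -m creep '[[0,-20,20,0,0,0,60],[0,-35,35,0,0,0,60],[0,-35,35,0,0,0,60],[0,-35,35,0,0,0,60],[0,-20,20,0,0,0,60]]';python3 - <<'E'
from h import *
from bench import get_image
th=np.linspace(0,2*np.pi,60);out=[]
n=axis();ny=np.cross([0,0,1.],n);ny/=np.linalg.norm(ny);nx=np.cross(ny,n)
full=[]
for nm,(x0,y0),b in(("side",(220,195),(1.05,0)),("top",(195,105),(0,.5))):
    d=get_image(nm);np.savez(f"pics/i_{nm}.npz",**d);k=5;full.append(d["img"][:,:,::-1])
    im=np.clip(cv2.resize(d["img"][y0:y0+80,x0:x0+80,::-1],None,fx=k,fy=k,interpolation=cv2.INTER_CUBIC)*2.,0,255).astype('uint8')
    q=im.copy()
    for dep,col in((.0215,(0,255,0)),(.0215-.0255,(0,255,255))):
        P=RIM-n*dep+.0285*(np.cos(th)[:,None]*nx+np.sin(th)[:,None]*ny)
        cv2.polylines(q,[np.round((proj(d,P)+b-[x0,y0]+.5)*k-.5).astype(int)],True,col,1)
    a=np.radians(-30.4);u=-np.sin(a)*(-nx)*1+np.cos(a)*ny  # bar dir
    u=R.from_rotvec(n*a).apply(ny);w=np.cross(n,u)
    P=np.array([RIM+n*.030+s*.025*u+t*.008*w for s,t in((1,1),(1,-1),(-1,-1),(-1,1))])
    cv2.polylines(q,[np.round((proj(d,P)+b-[x0,y0]+.5)*k-.5).astype(int)],True,(255,0,255),1)
    out.append(q)
cv2.imwrite("pics/i.png",np.hstack(out)); cv2.imwrite("pics/i_full.png",cv2.resize(np.vstack(full),(480,600)))
E
```

```text
time: 16.5
position: [0.4254, 0.1091, 0.368]
tool_rot: [1.872, 0.599, -1.052]
ft_force: [-0.8, -0.9, 0.3]
grip_width: 0.687
```

View pics/i.png

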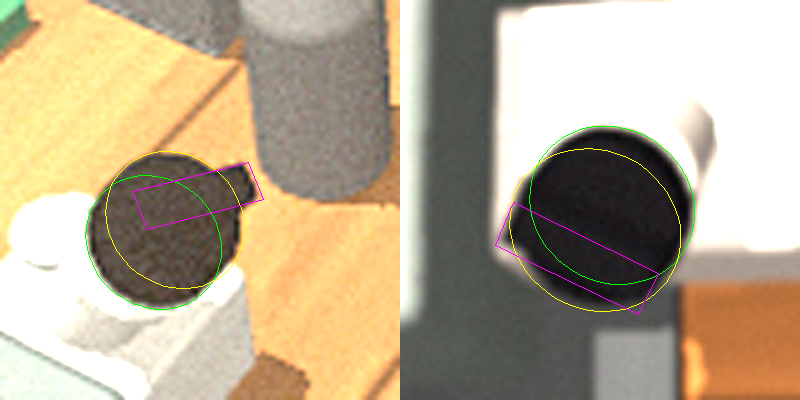

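View pics/i_full.png

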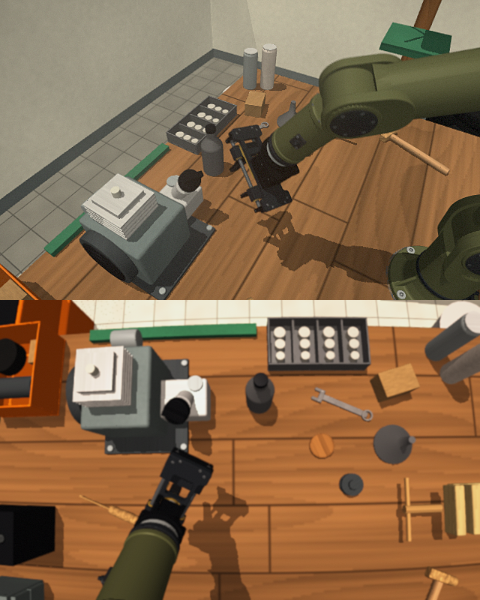

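The cap outline matches the predicted fully-home pose in both views (side about (252,241), top about (317,146)/(600,205) in the crops). The bottle is still standing and the arm is clear.

```bash
python3 st.py; python3 -c "
from bench import ctrl;print(ctrl.close_job())"
```

```text
t 16.60 depth -72.0 lat nx -95.6 ny 24.8 | axial F 0.8 nx 0.5 ny -0.1 | turn ccw -30.3 tiltErr 1.29 | toolF [-0.8  0.4 -0.3] torque_axis -0.07 | w 59.7 q [-0.22 -0.3  -0.15  2.21  0.24  0.73 -1.03]
the job is handed in; nothing more can be done
None
```

The cap is screwed home on the filler neck and released, and the job is handed in at about 16.6 s of the 51 s allowed. I gripped the cap by its bar and set it on the neck with the bar level. I turned it back about 45° under a 3–8 N push until it dropped, then screwed it forward until the turn stopped, and let go.

**Checks that agreed**
- **Depth:** the cap sank 12.5 mm from the thread tops to home, which is exactly what the given geometry calls for. Travel stopped there and turning torque rose to about 0.6 N m.
- **Final pictures:** both views show the cap outline seated on the neck at the home pose. The oil bottle is standing and the gripper touches nothing.

**Checks that were off**
- **Contact depths:** all read about 1.2 mm deeper than nominal, and the side camera was about 1 px off. I put both down to calibration.
- **Forward turn:** it measured about 75° at the gripper against the nominal 70° stop. I take the extra to be play at the entry plus wind-up in the grip. I stopped on torque, not angle.
- **Entry drop:** it met resistance (10.7 N) about 0.8 mm short of the expected 8.5 mm. It went on sinking once I turned it forward.
- **Push force:** it went over the suggested 8 N now and then, up to about 13.5 N.
- **Joint 2:** it finished the final retreat at its lower range limit, reading -0.30 to two decimals. I saw no refusal, but I noticed it only in the last reading.

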